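Light up vials on the narrow ledge with the lamp collar

TASK

Stand every vial from the left of the bench upright on the narrow raised ledge of the viewing station. With all of them there, turn the black lamp collar until its pointer clicks in at the tall pin, let go, then turn it back to its parked stop at the square block and let go. Finally move all the vials from the ledge into the empty black card tray on the right, without disturbing the timer or the beaker.

Things in the scene. Friction and masses are not known exactly. Their poses are not given: they have to be found in the camera images.
- station: fixed viewing station: grey base plate 8 mm thick (its x -155 to +60 mm, y -115 to +115 mm) with the upright lamp and the ledge. Origin on the lamp's axis at bench level, z up, ledge toward -x. Lamp from below: white housing, 82 mm diameter, up to 66 mm above the bench; black collar 78 to 106 mm; inside it the fixed aluminium barrel, 48 mm diameter, top at 112 mm
- collar (a joint): angle of the black knurled collar ring, rad, counterclockwise from above about the station's z; 0 = parked. Five click stops 0.419 rad apart, 0 to 1.676, hard stops just beyond. When let go a sprung detent pulls it into the nearest stop; about 0.12 N m takes it over a click. 64 mm diameter, 28 mm high (78 to 106 mm above the bench); grip across its diameter at any angle
- collar_point (a point): the point on the pin circle (19.5 mm from the axis, 112 mm high) at which the collar's pointer aims; turns with the collar. The pointer is a white rib 4.5 mm wide on the collar's top face, 25 to 32 mm from the axis, in the same direction
- park_point (a point): foot of the small square dark block (7 x 9 x 6 mm) on the barrel top, which marks the parked stop; fixed to the station
- pin_tall: one of three round steel pins on the lamp barrel's top, 19.5 mm from the axis, each at a click stop of the collar (they change places between starts); this one is the tall pin, 16 mm tall and 7 mm thick, and marks the stop wanted (2, 3 or 4 stops from the parked one, counterclockwise from above). Origin at its foot, 112 mm above the bench. Fixed
- pin_short_a: one of three round steel pins on the lamp barrel's top, 19.5 mm from the axis, each at a click stop of the collar (they change places between starts); short, 4 mm tall and 4 mm thick, a plain stop; the stop next to the block has a like short pin that never moves. Origin at its foot, 112 mm above the bench. Fixed
- pin_short_b: one of three round steel pins on the lamp barrel's top, 19.5 mm from the axis, each at a click stop of the collar (they change places between starts); short, 4 mm tall and 4 mm thick, a plain stop. Origin at its foot, 112 mm above the bench. Fixed
- ledge_mid (a point): centre of the top of the ledge, an aluminium bar 34 mm wide (along the station's x) and 220 mm long (along the station's y), 10 mm thick, its top 60 mm above the bench, open at both sides, 120 mm from the lamp's axis; its frame is the station's
- vial_a: sealed glass vial with a white cap, 27 mm diameter, 61 mm tall, about 25 g, origin at the centre of its underside, z up its axis; body 27 mm wide up to 50 mm, cap 23 mm wide above. Stands on the bench to the left, in front of the balance; may be absent. Light and easily knocked over
- vial_b: sealed glass vial with a white cap, 27 mm diameter, 61 mm tall, about 25 g, origin at the centre of its underside, z up its axis; body 27 mm wide up to 50 mm, cap 23 mm wide above. Stands on the bench to the left, in front of the balance; may be absent. Light and easily knocked over
- vial_c: sealed glass vial with a white cap, 27 mm diameter, 61 mm tall, about 25 g, origin at the centre of its underside, z up its axis; body 27 mm wide up to 50 mm, cap 23 mm wide above. Stands on the bench to the left, in front of the balance; may be absent. Light and easily knocked over
- vial_d: sealed glass vial with a white cap, 27 mm diameter, 61 mm tall, about 25 g, origin at the centre of its underside, z up its axis; body 27 mm wide up to 50 mm, cap 23 mm wide above. Stands on the bench to the left, in front of the balance; may be absent. Light and easily knocked over
- tray: loose open tray of black card, outside 122 mm (its x) by 262 mm (its y) by 47 mm high, walls 2 mm, floor 4 mm thick, 0.4 kg; origin at the centre of its underside, z up. Empty at the start, to the right; its long side points roughly away from the robot
- timer: bystander: loose white bench timer, 62 x 68 x 19 mm, lying behind the vials, left of the station; origin at the centre of its underside
- beaker: bystander: loose empty glass beaker, 51 x 57 x 62 mm, behind the station; origin at the centre of its underside

How it is judged:
By the outcome, as a careful person would: the job done as asked, in the order asked, and still so for the second after the job is handed in, with the robot touching nothing.
Of vial_a, vial_b, vial_c, vial_d only 3 to 4 are there at a start; the rules pass over those that are not, and their reading is None.
At some moment in a run one of tray may be knocked a few centimetres aside while the robot is not near it.
It also fails if it takes over 210 s, if anything falls off the work surface, if the arm or the gripper's body presses on something with over 40 N, if the wrist force passes 120 N, or if a joint passes its speed limit or range.

ROBOT

A 6-joint arm with a two-finger parallel gripper is mounted at the origin on a cart in front of the work surface, level with it; the furniture and walls round the work are solid. World frame = base frame: x ahead of the robot, y to its left, z up, the work surface at z = 0. Lengths are in m, angles in rad, forces in N, time in s.
With the tool pointing down it reaches from about 0.275 to 0.975 m from the base axis. Payload 8.4 kg.
Tool frame: the origin (TCP) lies where the fingers leave the gripper's body, on its centre line; the fingertips stand 88 mm ahead of it and the grasp point (between the pads) lies 69 mm ahead of it (tips_ahead is the distance from the TCP to the fingertips, in m); z points along the fingers, y is the line along which they close (so a half turn about z gives the same grasp; the last joint's range is limited). The gripper opens to 92 mm and grips with 3 to 60 N. Pads are 20 mm wide; open, the fingers measure 128 mm over their backs; the gripper's body (75 mm by 189 mm) begins 69 mm behind the grasp point.
Start: joints at [1.197, 0.353, 1.633, -0, 1.155, -0.002], TCP at [0.227, 0.582, 0.303] pointing down, gripper open.
Joint ranges: [-2.63, 2.63], [-0.92, 2.1], [0.06, 2.66], [-1.3, 4.44], [0, 2.69], [-3.02, 3.02]. Speed limits (rad/s): [2.22, 2.22, 2.79, 3.14, 3.14, 3.14].

INTERFACE

Orientations are given as [roll, pitch, yaw] about the fixed x, y, z axes, in that order (R = Rz(yaw) Ry(pitch) Rx(roll)).
In Python, from rig import * gives the robot as it stands.
- The arm moves only by the shell command python3 -m jog 'ROWS' [OPENING] [FORCE]. ROWS is JSON, a list of rows, each an object with "translation": the shift along the tool's x, y, z in units of 200 mm (1.0 is 200 mm), a list of three; "roll": the turn about the tool's z in units of pi/2 rad (1.0 is pi/2 rad). A call has 1 to 5 rows; each row is the pose to reach, as a shift and turn from the pose commanded when the call began, along the tool's axes at that moment; what a row does not reach only later rows make up. A row lasts 1/10 s, in which the tool goes at most 50 mm and 8.59 degrees, less where a joint would pass 70% of its speed; a pose out of reach is approached as far as the arm can. A call with a number of a shift or a turn outside -1 to 1 is refused whole. A call with a gripper value outside its range is refused whole. OPENING is the closure, from -1 (fully open) to 1 (shut), set as the call begins (- or left out, the last holds). The fingers move at their own pace and stop on an object; FORCE is the grip in N (left out, the last holds). Time passes only in rows, so rows that repeat a pose let the fingers close. It gives the time, the measured TCP pose, the force, the opening and the grip force at its end, in the units of the state.
- get_obs(): the state, without advancing time (a new reading comes with each control period).
- capture(name): name is "scene" or "top" or "wrist"; returns a dict with "color" (400x640x3 uint8, red, green, blue), "K" (3x3 intrinsics, pixels), "cam_to_world" (4x4, takes a point from camera to world coordinates). Camera axes: x right, y up, looking along -z (the intrinsics and any distortion apply to the point x, -y, -z); pixel columns grow to the right and rows downward; lengths in m; the calibration is good to about 2 mm. A picture is of the moment at which its call begins. There is no depth.
- sign_off(): hands the job in; it is judged then, once.
The state is a dict: "time_s": time; "q": joint angles; "qd": joint speeds; "joint_torque": joint torques, N m; "tcp_pos": TCP position; "orientation": TCP orientation; "force": force on the tool from outside, world axes, zero at the start; "moment": the same for the moment, N m; "finger_gap": finger opening in m; "finger_force": force on a finger pad.
Only numpy, scipy, OpenCV 4.12 (cv2) and the standard library are available. Lean on these libraries where they do the work, as an engineer would, in place of code of your own. Each camera call takes 0.05 s, during which the arm holds its last target. There are 200 camera calls.

## Working session

There is one attempt and no reset: what is moved stays moved. The work goes in short steps, Python scripts to look and compute and a shell command to move; the robot and the scene stay as the last step left them, time stands still between calls to the robot, and variables do not carry over. Pictures are saved under pics/ and viewed, at most 14 in all, crops included, and the job is handed in when it is done.

```bash
mkdir -p pics; ls; python3 - <<'E'
from rig import *
import cv2,numpy as np
print(get_obs())
for n in("scene","top","wrist"):
    c=capture(n); cv2.imwrite(f"pics/{n}0.png",c["color"][:,:,::-1]); np.savez(f"{n}0.npz",**{k:c[k] for k in c}); print(n,c.keys(),c["K"].tolist(),np.round(c["cam_to_world"],3).tolist())
E
```

```text
pics
{'time_s': 0.0, 'q': array([ 1.19656874e+00,  3.53661537e-01,  1.63412275e+00, -1.15157508e-05,
        1.15517678e+00, -2.40042126e-03]), 'qd': array([ 8.38740847e-04,  4.60014518e-04, -2.45376289e-05, -4.52037218e-04,
        9.68489178e-04,  1.49248626e-03]), 'joint_torque': array([-3.04425457e-04, -5.93849373e+01, -3.34213865e+01,  6.96959160e-02,
        2.35923508e-02, -1.12285040e-04]), 'tcp_pos': array([0.2269436 , 0.58195017, 0.30196011]), 'orientation': array([-3.14022423e+00,  7.24422054e-06,  2.76977015e+00]), 'force': array([-0.07327591, -0.05807231,  0.20738513]), 'moment': array([ 0.02341798,  0.00645973, -0.0176773 ]), 'finger_force': 0.0, 'finger_gap': 0.0921516331314404}
scene dict_keys(['color', 'K', 'cam_to_world']) [[487.548183103755, 0.0, 324.69305989452613], [0.0, 487.548183103755, 195.7653338259642], [0.0, 0.0, 1.0]] [[0.8, 0.453, -0.394, 0.029], [-0.601, 0.602, -0.526, -0.736], [-0.001, 0.658, 0.753, 1.178], [0.0, 0.0, 0.0, 1.0]]
top dict_keys(['color', 'K', 'cam_to_world']) [[385.4907122595128, 0.0, 319.0699877178352], [0.0, 385.4907122595128, 197.7223145094612], [0.0, 0.0, 1.0]] [[0.005, 0.997, -0.073, 0.533], [-1.0, 0.005, -0.007, -0.004], [-0.007, 0.073, 0.997, 1.31], [0.0, 0.0, 0.0, 1.0]]
wrist dict_keys(['color', 'K', 'cam_to_world']) [[310.0492282849989, 0.0, 318.30197847604506], [0.0, 310.0492282849989, 199.995932393796], [0.0, 0.0, 1.0]] [[0.363, -0.9, -0.242, 0.159], [0.932, 0.35, 0.095, 0.608], [-0.001, -0.26, 0.966, 0.384], [0.0, 0.0, 0.0, 1.0]]
```

View pics/top0.png

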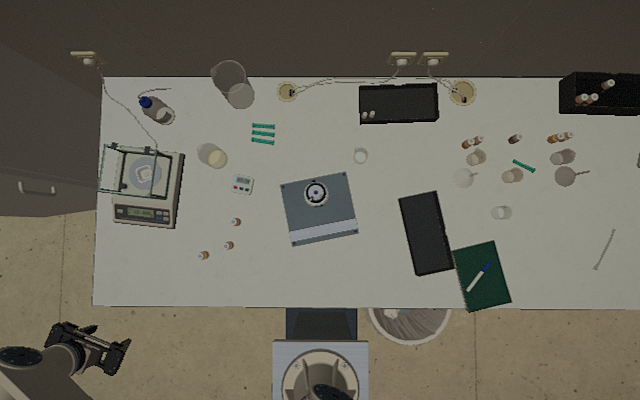

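View pics/scene0.png

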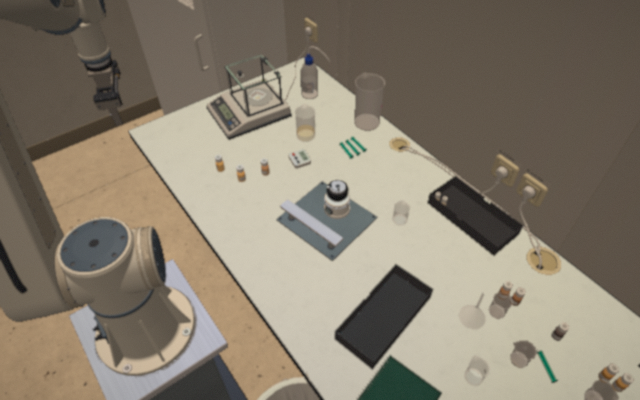

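View pics/wrist0.png

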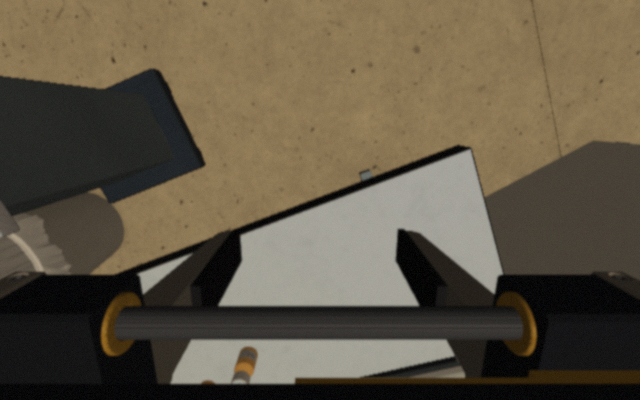

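The top view shows three vials at (203,255), (228,245) and (236,221). The collar is near (317,192), the ledge runs through (323,231), the tray is at (427,233) and the timer at (243,184). Next I'll enlarge crops of these.

```bash
cat > h.py <<'E'
import numpy as np, cv2
def load(n): return dict(np.load(n+".npz"))
def ray(c,u,v):
    K,T=c["K"],c["cam_to_world"]; d=np.array([(u-K[0,2])/K[0,0],-(v-K[1,2])/K[1,1],-1.]); return T[:3,3],T[:3,:3]@d
def onz(c,u,v,z):
    o,d=ray(c,u,v); return o+d*(z-o[2])/d[2]
def proj(c,p):
    T=c["cam_to_world"];q=T[:3,:3].T@(np.asarray(p)-T[:3,3]);K=c["K"]; return np.array([K[0,2]+K[0,0]*q[0]/-q[2],K[1,2]+K[1,1]*q[1]/q[2]])
def tri(c1,p1,c2,p2):
    A=[];b=[]
    for c,p in((c1,p1),(c2,p2)):
        o,d=ray(c,*p);d/=np.linalg.norm(d);P=np.eye(3)-np.outer(d,d);A.append(P);b.append(P@o)
    A=np.vstack(A);b=np.hstack(b);x=np.linalg.lstsq(A,b,rcond=None)[0];return x,np.linalg.norm(A@x-b)
E
python3 - <<'E'
from h import *
t=load("top0")["color"];s=load("scene0")["color"]
def cr(im,x,y,w,h,W,H): return cv2.resize(im[y:y+h,x:x+w],(W,H),interpolation=cv2.INTER_CUBIC)
a=np.hstack([cr(t,190,210,60,60,300,300),cr(t,270,165,100,60,500,300)])
b=np.hstack([cr(s,205,145,80,60,400,300),cr(s,310,170,53,40,400,300)])
cv2.imwrite("pics/c1.png",np.vstack([a,b])[:,:,::-1])
# orange/white caps
for n,im,(x,y,w,h) in(("top",t,(190,210,60,60)),("scene",s,(205,145,80,60))):
    hsv=cv2.cvtColor(im,cv2.COLOR_RGB2HSV); m=((hsv[...,1]>90)).astype(np.uint8); z=np.zeros_like(m); z[y:y+h,x:x+w]=m[y:y+h,x:x+w]
    k,_,st,ce=cv2.connectedComponentsWithStats(z); print(n,[(st[i].tolist(),ce[i].round(1).tolist()) for i in range(1,k) if st[i,4]>8])
E
```

```text
top [([235, 218, 5, 8, 21], [237.4, 221.7]), ([227, 242, 6, 7, 20], [230.2, 244.6]), ([203, 252, 6, 7, 31], [205.4, 254.7])]
scene [([216, 161, 8, 10, 62], [219.8, 165.5]), ([262, 165, 7, 9, 39], [265.3, 168.4]), ([237, 171, 8, 8, 44], [240.5, 174.2])]
```

View pics/c1.png

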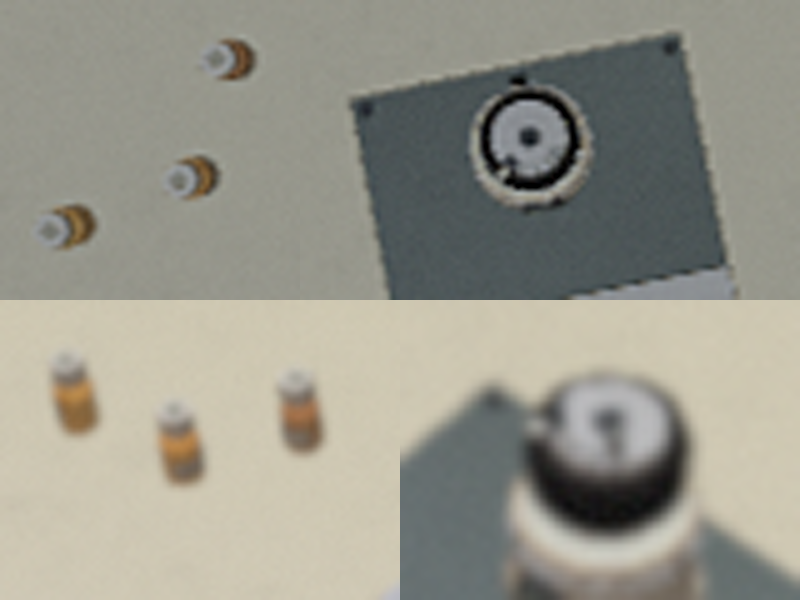

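```bash
python3 - <<'E'
from h import *
T=load("top0");S=load("scene0");t=T["color"];s=S["color"]
caps_t=[(233,222),(226,245.8),(200,255.8)]
caps_s=[(205+297/5,145+82/5),(205+174/5,145+110/5),(205+69/5,145+60/5)]
for a,b in zip(caps_t,caps_s): print("cap",onz(T,*a,.061).round(3),onz(S,*b,.061).round(3),[x.round(4) if hasattr(x,'round') else x for x in tri(T,a,S,b)])
# plate
hsv=cv2.cvtColor(t,cv2.COLOR_RGB2HSV).astype(int)
print("hsv plate/ledge/bench",hsv[200,300],hsv[231,323],hsv[200,260])
sub=np.zeros(t.shape[:2],np.uint8);sub[160:255,270:370]=1
L=((hsv[...,0]>100)&(hsv[...,0]<135)&(hsv[...,2]>120)&(sub>0)).astype(np.uint8)
k,lab,st,ce=cv2.connectedComponentsWithStats(L);i=1+st[1:,4].argmax();print(st[i])
r=cv2.minAreaRect(np.argwhere(lab==i)[:,::-1].astype(np.float32));bx=cv2.boxPoints(r)
print("ledge px",r);P=[onz(T,*p,.06)[:2] for p in bx];print(np.round(P,4).tolist(),[np.linalg.norm(P[j]-P[j-1]).round(4) for j in range(4)],onz(T,*r[0],.06).round(4))
M=((hsv[...,2]<120)&(sub>0)).astype(np.uint8)|(lab==i).astype(np.uint8)
M=cv2.morphologyEx(M,cv2.MORPH_CLOSE,np.ones((15,15)));M=cv2.morphologyEx(M,cv2.MORPH_OPEN,np.ones((5,5)))
k,lab2,st2,_=cv2.connectedComponentsWithStats(M);j=1+st2[1:,4].argmax()
r=cv2.minAreaRect(np.argwhere(lab2==j)[:,::-1].astype(np.float32));P=np.array([onz(T,*p,.008)[:2] for p in cv2.boxPoints(r)])
print("plate",P.round(4).tolist(),[np.linalg.norm(P[j]-P[j-1]).round(4) for j in range(4)])
# collar centre / pointer
c=(270+(530.5-300)/5-.5,165+137.5/5-.5);p=(270+(505.5-300)/5-.5,165+172.5/5-.5)
print("barrel",onz(T,*c,.112).round(4),"ptr",onz(T,*p,.106).round(4))
# tray
sub[:]=0;sub[180:290,385:460]=1
m=((hsv[...,2]<75)&(sub>0)).astype(np.uint8);k,lab,st,_=cv2.connectedComponentsWithStats(m);i=1+st[1:,4].argmax()
r=cv2.minAreaRect(np.argwhere(lab==i)[:,::-1].astype(np.float32));P=np.array([onz(T,*p,.047)[:2] for p in cv2.boxPoints(r)])
print("tray",P.round(4).tolist(),[np.linalg.norm(P[j]-P[j-1]).round(4) for j in range(4)],P.mean(0))
E
```

```text
cap [0.545 0.283 0.061] [0.546 0.28  0.061] [array([0.5459, 0.2823, 0.0591]), np.float64(0.002)]
cap [0.468 0.304 0.061] [0.469 0.305 0.061] [array([0.4682, 0.3029, 0.0639]), np.float64(0.0002)]
cap [0.436 0.387 0.061] [0.438 0.386 0.061] [array([0.4365, 0.3856, 0.0626]), np.float64(0.0015)]
hsv plate/ledge/bench [93 33 86] [103  12 145] [ 33  20 151]
[289 219  69  22 629]
ledge px ((323.0, 229.5), (10.001920700073242, 67.6600570678711), 78.69007110595703)
[[0.5158, 0.1015], [0.5598, -0.1129], [0.5282, -0.1191], [0.4843, 0.0948]] [np.float64(0.0322), np.float64(0.2188), np.float64(0.0322), np.float64(0.2184)] [ 0.522  -0.0088  0.06  ]
plate [[0.6751, 0.1398], [0.7215, -0.0855], [0.5099, -0.1275], [0.4644, 0.0952]] [np.float64(0.2154), np.float64(0.23), np.float64(0.2157), np.float64(0.2273)]
barrel [0.6389 0.015  0.112 ] ptr [0.6174 0.0306 0.106 ]
tray [[0.6245, -0.2525], [0.6612, -0.4083], [0.37, -0.4698], [0.3342, -0.3165]] [np.float64(0.2972), np.float64(0.1601), np.float64(0.2977), np.float64(0.1573)] [ 0.49745743 -0.36179042]
```

```bash
python3 -m jog '[{"translation":[-0.5,-0.2,0],"roll":0.4},{"translation":[-0.5,-0.2,0],"roll":0.4},{"translation":[-0.5,-0.2,0],"roll":0.4},{"translation":[-0.5,-0.2,0],"roll":0.4},{"translation":[-0.5,-0.2,0],"roll":0.4}]' -0.3 8
python3 -m jog '[{"translation":[0,0,0],"roll":0.2347},{"translation":[0,0,0],"roll":0.2347},{"translation":[0,0,0],"roll":0.2347},{"translation":[0,0,0],"roll":0.2347}]'
```

```text
time_s: 0.65
tcp_pos: [0.3061, 0.5082, 0.3026]
orientation: [-3.141, 0.0, 2.137]
force: [-0.4, -0.2, -0.8]
finger_gap: 0.0598
finger_force: 0.0
time_s: 1.05
tcp_pos: [0.3053, 0.5089, 0.3025]
orientation: [-3.141, 0.0, 1.775]
force: [-0.3, 0.2, -0.7]
finger_gap: 0.06
finger_force: 0.0
```

```bash
cat >> h.py <<'E'
from rig import *
VI=[(.546,.2820),(.4685,.3035),(.437,.3860)]
YAW=.2026; O=np.array([.6391,.015]); X=np.array([np.cos(YAW),np.sin(YAW)]); Y=np.array([-X[1],X[0]])
def st(x,y): return O+X*x+Y*y
def go(xy,z=None):
    "jog units from here to TCP target"
    o=get_obs();p=o["tcp_pos"];ps=o["orientation"][2];d=np.array(xy)-p[:2]
    print("units",np.round(np.array([np.cos(ps)*d[0]+np.sin(ps)*d[1],np.sin(ps)*d[0]-np.cos(ps)*d[1],0 if z is None else p[2]-z])/.2,3),"at",p.round(4),"rpy",o["orientation"].round(4),"F",o["force"].round(1),"gap",round(o["finger_gap"],4),"t",round(o["time_s"],2))
E
python3 -c "
from h import *
go(VI[2],.2)"
```

```text
units [-0.736  0.52   0.512] at [0.3053 0.5089 0.3025] rpy [-3.1413e+00  3.0000e-04  1.7755e+00] F [-0.3  0.2 -0.7] gap 0.06 t 1.05
```

```bash
python3 -m jog '[{"translation":[-0.736,0.52,0.3]},{"translation":[-0.736,0.52,0.3]},{"translation":[-0.736,0.52,0.3]},{"translation":[-0.736,0.52,0.5]},{"translation":[-0.736,0.52,0.5]}]' >/dev/null
python3 - <<'E'
from h import *
go(VI[2],.097)
c=capture("wrist");cv2.imwrite("pics/w1.png",c["color"][:,:,::-1])
print([proj(c,(*v,.061)).round(0).tolist() for v in VI])
E
```

```text
units [-0.736  0.52   1.027] at [0.3053 0.5089 0.3025] rpy [-3.1413e+00  3.0000e-04  1.7755e+00] F [-0.3  0.2 -0.7] gap 0.06 t 1.05
[[464.0, 392.0], [411.0, 368.0], [405.0, 308.0]]invalid input at $[0]: expected keys translation, roll
```

View pics/w1.png

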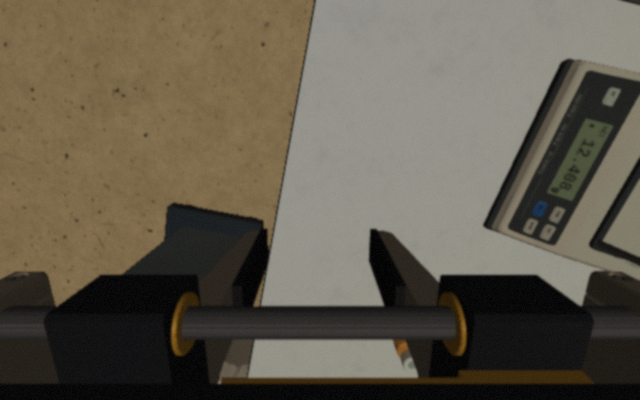

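The arm hasn't moved: the rows were refused because they need a roll key. In the wrist picture the vial shows at about (405,350), next to the right finger.

```bash
python3 -m jog '[{"translation":[-0.736,0.52,0.3],"roll":0},{"translation":[-0.736,0.52,0.3],"roll":0},{"translation":[-0.736,0.52,0.3],"roll":0},{"translation":[-0.736,0.52,0.5],"roll":0},{"translation":[-0.736,0.52,0.5],"roll":0}]' >/dev/null
python3 - <<'E'
from h import *
go(VI[2],.097)
c=capture("wrist");cv2.imwrite("pics/w2.png",c["color"][:,:,::-1])
print([proj(c,(*v,.061)).round(0).tolist() for v in VI])
E
```

```text
units [0.018 0.001 0.513] at [0.4375 0.3825 0.1996] rpy [-3.1380e+00  2.6000e-03  1.7743e+00] F [-0.4  0.4  0.9] gap 0.0599 t 1.6
[[420.0, 352.0], [336.0, 314.0], [319.0, 212.0]]
```

View pics/w2.png

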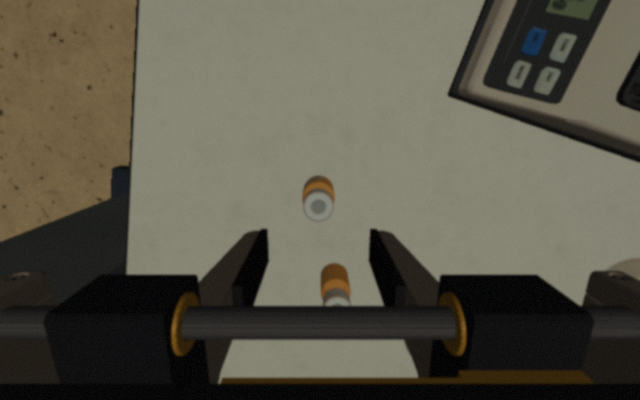

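```bash
python3 -m jog '[{"translation":[0.03,0,0.2],"roll":0},{"translation":[0.03,0,0.4],"roll":0},{"translation":[0.03,0,0.513],"roll":0},{"translation":[0.03,0,0.513],"roll":0},{"translation":[0.03,0,0.513],"roll":0}]' 
python3 -m jog '[{"translation":[0,0,0],"roll":0},{"translation":[0,0,0],"roll":0},{"translation":[0,0,0],"roll":0},{"translation":[0,0,0],"roll":0},{"translation":[0,0,0],"roll":0}]' 0.8 8
python3 -c "
from h import *
go(st(-.12,.07),.166)"
```

```text
time_s: 2.15
tcp_pos: [0.4357, 0.3925, 0.1011]
orientation: [3.141, -0.0, 1.775]
force: [-0.0, 0.6, 0.2]
finger_gap: 0.0599
finger_force: 0.0
time_s: 2.65
tcp_pos: [0.4361, 0.3914, 0.1007]
orientation: [3.141, -0.0, 1.773]
force: [-1.3, -0.3, 5.5]
finger_gap: 0.0268
finger_force: 8.0
units [-1.698  0.017 -0.327] at [0.4361 0.3914 0.1007] rpy [ 3.1410e+00 -4.0000e-04  1.7727e+00] F [-1.3 -0.3  5.5] gap 0.0268 t 2.65
```

```bash
python3 -m jog '[{"translation":[0,0,-0.2],"roll":0},{"translation":[0,0,-0.4],"roll":0},{"translation":[-0.1,0,-0.6],"roll":0},{"translation":[-0.3,0,-0.8],"roll":0},{"translation":[-0.5,0,-0.8],"roll":0}]' 
python3 -m jog '[{"translation":[-0.2,0,0],"roll":0},{"translation":[-0.4,0,0],"roll":0},{"translation":[-0.6,0,0],"roll":0},{"translation":[-0.8,0,0],"roll":0},{"translation":[-1,0,0],"roll":0}]'
python3 -m jog '[{"translation":[-0.2,0,0],"roll":0},{"translation":[-0.4,0,0],"roll":0},{"translation":[-0.6,0,0],"roll":0},{"translation":[-0.75,0,0],"roll":0},{"translation":[-0.8,0,0],"roll":0}]'
python3 -m jog '[{"translation":[0,0,0],"roll":0},{"translation":[0,0,0],"roll":0}]'
python3 - <<'E'
from h import *
go(st(-.12,-.065),.162)
c=capture("wrist");cv2.imwrite("pics/w3.png",c["color"][:,:,::-1])
print([proj(c,(*st(-.12,s),.06)).round(0).tolist() for s in (-.11,-.065,.11)])
E
```

```text
time_s: 3.15
tcp_pos: [0.4577, 0.2942, 0.2646]
orientation: [3.135, -0.003, 1.775]
force: [0.3, 0.1, -1.1]
finger_gap: 0.0266
finger_force: 8.0
time_s: 3.65
tcp_pos: [0.4961, 0.0957, 0.2602]
orientation: [3.141, 0.0, 1.773]
force: [0.9, -0.3, 0.1]
finger_gap: 0.0267
finger_force: 8.0
time_s: 4.15
tcp_pos: [0.5285, -0.0619, 0.2601]
orientation: [3.141, 0.001, 1.77]
force: [0.4, 1.0, -0.7]
finger_gap: 0.0268
finger_force: 8.0
time_s: 4.35
tcp_pos: [0.5279, -0.0587, 0.2599]
orientation: [-3.141, -0.001, 1.773]
force: [-0.5, -0.8, -0.2]
finger_gap: 0.0267
finger_force: 8.0
units [-0.076  0.019  0.49 ] at [ 0.5279 -0.0587  0.2599] rpy [-3.1411e+00 -6.0000e-04  1.7725e+00] F [-0.5 -0.8 -0.2] gap 0.0267 t 4.35
[[322.0, 256.0], [322.0, 212.0], [323.0, 5.0]]
```

View pics/w3.png

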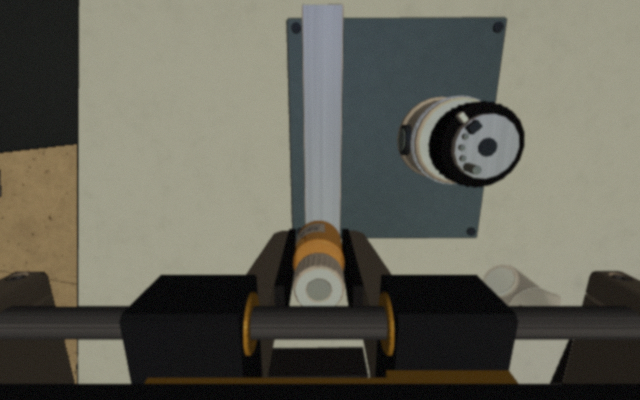

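The wrist view shows the ledge centred at column 322, as predicted, with the vial held upright. On the collar, the pointer (462,117) is at the block. Three short pins follow at (461,140), (459,151) and (462,162), and the tall one looks to be at (473,169), the 4th stop. Now I'll place the vial.

```bash
python3 -m jog '[{"translation":[-0.076,0.019,0.15],"roll":0},{"translation":[-0.076,0.019,0.3],"roll":0},{"translation":[-0.076,0.019,0.42],"roll":0},{"translation":[-0.076,0.019,0.48],"roll":0},{"translation":[-0.076,0.019,0.48],"roll":0}]' 
python3 -m jog '[{"translation":[0,0,0],"roll":0},{"translation":[0,0,0],"roll":0},{"translation":[0,0,0],"roll":0}]'
python3 -c "
from h import *
go(st(-.12,-.065),.162)"
```

```text
time_s: 4.9
tcp_pos: [0.534, -0.0724, 0.1628]
orientation: [-3.139, -0.001, 1.774]
force: [-0.5, -0.0, -0.1]
finger_gap: 0.0268
finger_force: 8.0
time_s: 5.2
tcp_pos: [0.5356, -0.0735, 0.1652]
orientation: [3.14, 0.001, 1.773]
force: [0.5, -0.6, -1.1]
finger_gap: 0.0267
finger_force: 8.0
units [ 0.004 -0.004  0.016] at [ 0.5356 -0.0735  0.1652] rpy [3.1398e+00 6.0000e-04 1.7729e+00] F [ 0.5 -0.6 -1.1] gap 0.0267 t 5.2
```

```bash
for i in 1 2; do python3 -m jog '[{"translation":[0,0,0.008],"roll":0},{"translation":[0,0,0.008],"roll":0},{"translation":[0,0,0.008],"roll":0},{"translation":[0,0,0.008],"roll":0}]' | egrep "pos|^force"; done; python3 -c "
from rig import *
print(get_obs()['tcp_pos'],get_obs()['force'])"
```

```text
tcp_pos: [0.535, -0.0736, 0.1626]
force: [0.9, -0.1, -0.6]
tcp_pos: [0.5349, -0.0735, 0.1608]
force: [-0.0, 0.7, -0.5]
[ 0.53492501 -0.0735043   0.16082169] [-0.0015151   0.68404588 -0.45027109]
```

```bash
for i in 1 2; do python3 -m jog '[{"translation":[0,0,0.004],"roll":0},{"translation":[0,0,0.004],"roll":0},{"translation":[0,0,0.004],"roll":0}]' | egrep "pos|^force"; done
```

```text
tcp_pos: [0.535, -0.0736, 0.1606]
force: [-1.7, 0.4, 6.4]
tcp_pos: [0.535, -0.0736, 0.1601]
force: [-3.1, -0.2, 10.1]
```

```bash
python3 -m jog '[{"translation":[0,0,-0.006],"roll":0},{"translation":[0,0,-0.006],"roll":0},{"translation":[0,0,-0.006],"roll":0},{"translation":[0,0,-0.006],"roll":0}]' -0.3 | egrep "pos|gap"
python3 -m jog '[{"translation":[0,0,-0.15],"roll":0},{"translation":[0,0,-0.4],"roll":0},{"translation":[0,0,-0.6],"roll":0},{"translation":[0.2,0,-0.6],"roll":0},{"translation":[0.4,0,-0.6],"roll":0}]' |egrep "pos"
python3 - <<'E'
from h import *
go(VI[1],.26)
c=capture("wrist");cv2.imwrite("pics/w4.png",c["color"][:,:,::-1])
c=capture("top");np.savez("top1.npz",**c);cv2.imwrite("pics/t4.png",c["color"][:,:,::-1])
E
```

```text
tcp_pos: [0.5349, -0.0735, 0.1604]
finger_gap: 0.0567
tcp_pos: [0.5195, 0.0051, 0.282]
units [1.513 0.046 0.11 ] at [0.5195 0.0051 0.282 ] rpy [3.1384e+00 6.0000e-04 1.7703e+00] F [ 0.5  0.1 -0.9] gap 0.0592 t 7.5
```

View pics/w4.png

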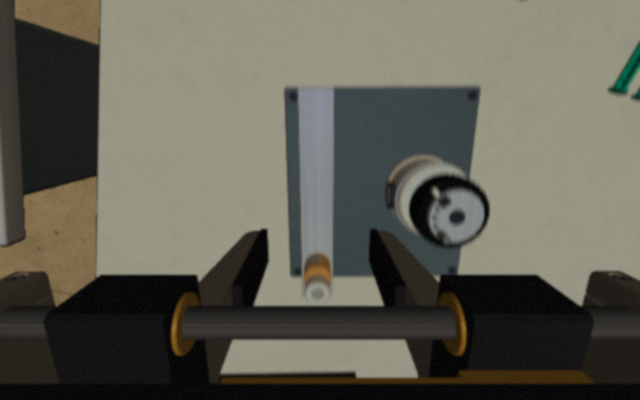

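Vial 1 stands centred on the ledge, at about (317,275). Next is vial 2.

```bash
python3 -m jog '[{"translation":[0.25,0,0],"roll":0},{"translation":[0.5,0,0],"roll":0},{"translation":[0.75,0,0],"roll":0},{"translation":[1,0,0],"roll":0},{"translation":[1,0.03,0.1],"roll":0}]' |egrep "pos"
python3 -m jog '[{"translation":[0.25,0,0.1],"roll":0},{"translation":[0.43,0,0.25],"roll":0},{"translation":[0.43,0,0.25],"roll":0},{"translation":[0.43,0,0.25],"roll":0},{"translation":[0.43,0,0.25],"roll":0}]'|egrep pos
python3 -c "
from h import *
go(VI[1],.1)"
```

```text
tcp_pos: [0.4847, 0.207, 0.2622]
tcp_pos: [0.468, 0.2856, 0.2109]
units [0.087 0.021 0.555] at [0.468  0.2856 0.2109] rpy [3.1412e+00 2.0000e-04 1.7726e+00] F [0.6 0.2 0.6] gap 0.0599 t 8.6
```

```bash
python3 -m jog '[{"translation":[0.095,0.021,0.15],"roll":0},{"translation":[0.095,0.021,0.3],"roll":0},{"translation":[0.095,0.021,0.45],"roll":0},{"translation":[0.095,0.021,0.55],"roll":0},{"translation":[0.095,0.021,0.55],"roll":0}]' |egrep pos
python3 -m jog '[{"translation":[0,0,0],"roll":0},{"translation":[0,0,0],"roll":0},{"translation":[0,0,0],"roll":0},{"translation":[0,0,0],"roll":0},{"translation":[0,0,0],"roll":0}]' 0.8 8
python3 -m jog '[{"translation":[0,0,-0.2],"roll":0},{"translation":[0,0,-0.4],"roll":0},{"translation":[-0.1,0,-0.6],"roll":0},{"translation":[-0.3,0,-0.8],"roll":0},{"translation":[-0.5,0,-0.8],"roll":0}]' 
python3 -m jog '[{"translation":[-0.2,0,0],"roll":0},{"translation":[-0.4,0,0],"roll":0},{"translation":[-0.6,0,0],"roll":0},{"translation":[-0.8,0,0],"roll":0},{"translation":[-0.8,0,0],"roll":0}]'|egrep "pos|gap"
python3 -c "
from h import *
go(st(-.12,0),.162)"
```

```text
tcp_pos: [0.4674, 0.3039, 0.0991]
time_s: 9.6
tcp_pos: [0.4681, 0.3059, 0.1013]
orientation: [3.14, -0.0, 1.773]
force: [0.2, -1.4, 7.0]
finger_gap: 0.0267
finger_force: 8.0
time_s: 10.1
tcp_pos: [0.4896, 0.2085, 0.2652]
orientation: [3.134, -0.002, 1.775]
force: [1.2, -0.3, -0.8]
finger_gap: 0.027
finger_force: 8.0
tcp_pos: [0.5204, 0.0474, 0.2607]
finger_gap: 0.0267
units [-0.279 -0.05   0.493] at [0.5204 0.0474 0.2607] rpy [3.1413e+00 1.2000e-03 1.7696e+00] F [ 0.5  0.4 -0.4] gap 0.0267 t 10.6
```

```bash
python3 -m jog '[{"translation":[-0.2,-0.05,0],"roll":0},{"translation":[-0.28,-0.05,0.1],"roll":0},{"translation":[-0.28,-0.05,0.25],"roll":0},{"translation":[-0.28,-0.05,0.4],"roll":0},{"translation":[-0.28,-0.05,0.48],"roll":0}]' |egrep pos
python3 -m jog '[{"translation":[0,0,0],"roll":0},{"translation":[0,0,0],"roll":0},{"translation":[0,0,0],"roll":0}]' |egrep pos
python3 -c "
from h import *
go(st(-.12,0),.161)"
```

```text
tcp_pos: [0.5201, -0.0053, 0.1625]
tcp_pos: [0.5219, -0.0055, 0.1655]
units [-0.017 -0.005  0.023] at [ 0.5219 -0.0055  0.1655] rpy [3.1403e+00 2.0000e-04 1.7732e+00] F [-0.2 -0.3 -0.5] gap 0.0268 t 11.4
```

```bash
python3 -m jog '[{"translation":[-0.017,-0.003,0.018],"roll":0},{"translation":[-0.017,-0.003,0.018],"roll":0},{"translation":[-0.017,-0.003,0.018],"roll":0},{"translation":[-0.017,-0.003,0.018],"roll":0}]' |egrep "pos|^force"
for i in 1 2; do python3 -m jog '[{"translation":[0,0,0.004],"roll":0},{"translation":[0,0,0.004],"roll":0},{"translation":[0,0,0.004],"roll":0}]' | egrep "pos|^force"; done
```

```text
tcp_pos: [0.5215, -0.0094, 0.1611]
force: [-0.3, 0.3, -0.2]
tcp_pos: [0.5216, -0.0094, 0.1606]
force: [-1.8, -0.5, 6.1]
tcp_pos: [0.5216, -0.0094, 0.1601]
force: [-2.4, -0.3, 10.0]
```

```bash
python3 -m jog '[{"translation":[0,0,-0.006],"roll":0},{"translation":[0,0,-0.006],"roll":0},{"translation":[0,0,-0.006],"roll":0},{"translation":[0,0,-0.006],"roll":0}]' -0.3 | egrep "pos|gap"
python3 -m jog '[{"translation":[0,0,-0.15],"roll":0},{"translation":[0,0,-0.4],"roll":0},{"translation":[0.1,0,-0.55],"roll":0},{"translation":[0.3,0.05,-0.55],"roll":0},{"translation":[0.5,0.15,-0.55],"roll":0}]' |egrep "pos"
python3 -m jog '[{"translation":[0.2,0.1,0],"roll":0},{"translation":[0.4,0.2,0],"roll":0},{"translation":[0.6,0.26,0],"roll":0},{"translation":[0.8,0.26,0.1],"roll":0},{"translation":[0.9,0.26,0.25],"roll":0}]' |egrep "pos"
python3 -m jog '[{"translation":[0,0,0],"roll":0},{"translation":[0,0,0],"roll":0},{"translation":[0,0,0],"roll":0}]' |egrep "pos"
python3 - <<'E'
from h import *
go(VI[0],.1)
c=capture("wrist");cv2.imwrite("pics/w5.png",c["color"][:,:,::-1]);print(proj(c,(*VI[0],.061)))
E
```

```text
tcp_pos: [0.5213, -0.0093, 0.1603]
finger_gap: 0.0565
tcp_pos: [0.5305, 0.0952, 0.2719]
tcp_pos: [0.5461, 0.2849, 0.2213]
tcp_pos: [0.5463, 0.2807, 0.2216]
units [ 0.007 -0.     0.608] at [0.5463 0.2807 0.2216] rpy [ 3.1404 -0.      1.7722] F [-0.   0.7  0.4] gap 0.06 t 14.1
[317.57392108 207.35281967]
```

View pics/w5.png

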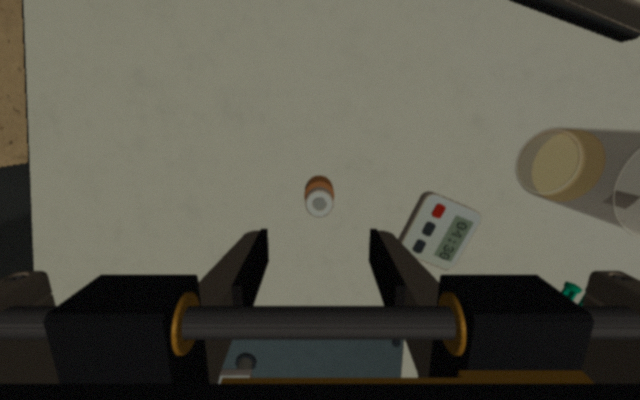

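The vial's cap is at (319,203), about 3 mm further along tool x than predicted. The timer at (440,230) is clear of the fingers.

```bash
python3 -m jog '[{"translation":[0.02,0.004,0.15],"roll":0},{"translation":[0.02,0.004,0.3],"roll":0},{"translation":[0.02,0.004,0.45],"roll":0},{"translation":[0.02,0.004,0.6],"roll":0},{"translation":[0.02,0.004,0.605],"roll":0}]' |egrep pos
python3 -m jog '[{"translation":[0,0,0],"roll":0},{"translation":[0,0,0],"roll":0},{"translation":[0,0,0],"roll":0},{"translation":[0,0,0],"roll":0},{"translation":[0,0,0],"roll":0}]' 0.8 8
python3 -m jog '[{"translation":[0,0,-0.2],"roll":0},{"translation":[0,0,-0.4],"roll":0},{"translation":[-0.05,0,-0.6],"roll":0},{"translation":[-0.2,-0.1,-0.8],"roll":0},{"translation":[-0.4,-0.2,-0.8],"roll":0}]' |egrep "pos|gap"
python3 -m jog '[{"translation":[-0.2,-0.1,0],"roll":0},{"translation":[-0.4,-0.2,0],"roll":0},{"translation":[-0.6,-0.21,0],"roll":0},{"translation":[-0.6,-0.21,0],"roll":0},{"translation":[-0.6,-0.21,0],"roll":0}]'|egrep "pos|gap"
python3 -c "
from h import *
go(st(-.12,.065),.162)"
```

```text
tcp_pos: [0.5445, 0.2836, 0.0973]
time_s: 15.15
tcp_pos: [0.5461, 0.2857, 0.1006]
orientation: [3.14, -0.0, 1.773]
force: [-1.9, -0.7, 6.4]
finger_gap: 0.0268
finger_force: 8.0
tcp_pos: [0.5245, 0.2004, 0.2646]
finger_gap: 0.0264
tcp_pos: [0.5055, 0.0725, 0.2599]
finger_gap: 0.0272
units [-0.091 -0.003  0.489] at [0.5055 0.0725 0.2599] rpy [ 3.1409e+00 -2.0000e-04  1.7706e+00] F [ 1.2  0.2 -0.3] gap 0.0272 t 16.15
```

```bash
python3 -m jog '[{"translation":[-0.09,-0.003,0.1],"roll":0},{"translation":[-0.09,-0.003,0.25],"roll":0},{"translation":[-0.09,-0.003,0.4],"roll":0},{"translation":[-0.09,-0.003,0.475],"roll":0},{"translation":[-0.09,-0.003,0.475],"roll":0}]' |egrep pos
python3 -m jog '[{"translation":[0,0,0],"roll":0},{"translation":[0,0,0],"roll":0},{"translation":[0,0,0],"roll":0}]' |egrep pos
python3 -c "
from h import *
go(st(-.12,.065),.161)"
```

```text
tcp_pos: [0.5073, 0.0565, 0.1625]
tcp_pos: [0.509, 0.0557, 0.1655]
units [-0.005 -0.004  0.023] at [0.509  0.0557 0.1655] rpy [3.1398e+00 1.0000e-04 1.7732e+00] F [ 0.1 -0.7 -0.4] gap 0.0268 t 16.95
```

```bash
python3 -m jog '[{"translation":[0,-0.003,0.018],"roll":0},{"translation":[0,-0.003,0.018],"roll":0},{"translation":[0,-0.003,0.018],"roll":0},{"translation":[0,-0.003,0.018],"roll":0}]' |egrep "pos|^force"
for i in 1 2; do python3 -m jog '[{"translation":[0,0,0.004],"roll":0},{"translation":[0,0,0.004],"roll":0},{"translation":[0,0,0.004],"roll":0}]' | egrep "pos|^force"; done
```

```text
tcp_pos: [0.5078, 0.0552, 0.161]
force: [-0.2, 0.6, -0.5]
tcp_pos: [0.5079, 0.0552, 0.1605]
force: [-2.0, -0.5, 5.1]
tcp_pos: [0.508, 0.0552, 0.16]
force: [-2.5, -0.3, 9.8]
```

```bash
python3 -m jog '[{"translation":[0,0,-0.006],"roll":0},{"translation":[0,0,-0.006],"roll":0},{"translation":[0,0,-0.006],"roll":0},{"translation":[0,0,-0.006],"roll":0}]' -0.3 | egrep "pos|gap"
python3 -m jog '[{"translation":[0,0,-0.15],"roll":0},{"translation":[0,0,-0.4],"roll":0},{"translation":[0,0,-0.5],"roll":0},{"translation":[-0.1,0.2,-0.5],"roll":0},{"translation":[-0.2,0.4,-0.5],"roll":0}]' -1 |egrep "pos"
python3 -m jog '[{"translation":[-0.12,0.2,0],"roll":0},{"translation":[-0.12,0.2,0],"roll":0},{"translation":[-0.12,0.2,0],"roll":0},{"translation":[-0.12,0.2,0],"roll":0},{"translation":[-0.12,0.2,0],"roll":0}]' |egrep "pos"
python3 - <<'E'
from h import *
go(st(0,0),.171)
c=capture("wrist");cv2.imwrite("pics/w6.png",cv2.resize(c["color"][100:300,60:500,::-1],None,fx=1.8,fy=1.8,interpolation=2));np.savez("w6.npz",**c);print(proj(c,(*st(0,0),.112)))
E
```

```text
tcp_pos: [0.5078, 0.0552, 0.1603]
finger_gap: 0.0566
tcp_pos: [0.5952, 0.0321, 0.2621]
tcp_pos: [0.637, 0.017, 0.2605]
units [-0.012  0.008  0.447] at [0.637  0.017  0.2605] rpy [-3.1408e+00 -2.0000e-04  1.7733e+00] F [-0.4  0.7  0.5] gap 0.0919 t 19.35
[320.01959503 216.41929296]
```

View pics/w6.png

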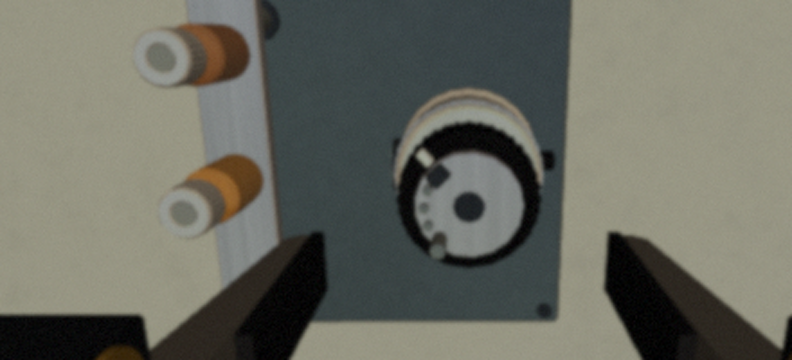

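The lamp is centred at (320,215), as predicted. In the crop the pointer (425,157) is at the block (438,176). Short pins follow at (430,190), (424,208) and (429,225), with the tall pin at (438,245). So the stop wanted is the 4th, 1.676 rad.

```bash
python3 -m jog '[{"translation":[-0.012,0.008,0.15],"roll":0},{"translation":[-0.012,0.008,0.3],"roll":0},{"translation":[-0.012,0.008,0.4],"roll":0},{"translation":[-0.012,0.008,0.44],"roll":0},{"translation":[-0.012,0.008,0.44],"roll":0}]' |egrep "pos"
python3 -m jog '[{"translation":[0,0,0],"roll":0},{"translation":[0,0,0],"roll":0},{"translation":[0,0,0],"roll":0}]' |egrep "pos|^force"
python3 -c "
from h import *
go(st(0,0),.171)"
```

```text
tcp_pos: [0.6395, 0.0148, 0.1719]
tcp_pos: [0.6408, 0.0146, 0.1736]
force: [0.4, 0.5, -0.6]
units [ 0.004 -0.008  0.013] at [0.6408 0.0146 0.1736] rpy [3.1398e+00 3.0000e-04 1.7728e+00] F [ 0.4  0.5 -0.6] gap 0.0923 t 20.2
```

```bash
python3 -m jog '[{"translation":[0.004,-0.008,0.012],"roll":0},{"translation":[0.004,-0.008,0.012],"roll":0},{"translation":[0.004,-0.008,0.012],"roll":0},{"translation":[0.004,-0.008,0.012],"roll":0}]' 0.8 25
python3 -m jog '[{"translation":[0,0,0],"roll":0},{"translation":[0,0,0],"roll":0},{"translation":[0,0,0],"roll":0}]'
python3 -m jog '[{"translation":[0,0,0],"roll":-0.08},{"translation":[0,0,0],"roll":-0.16},{"translation":[0,0,0],"roll":-0.24},{"translation":[0,0,0],"roll":-0.32},{"translation":[0,0,0],"roll":-0.4}]'
```

```text
time_s: 20.6
tcp_pos: [0.6388, 0.015, 0.1707]
orientation: [3.141, 0.0, 1.773]
force: [1.9, 0.5, 5.7]
finger_gap: 0.0636
finger_force: 45.3
time_s: 20.9
tcp_pos: [0.6388, 0.015, 0.1707]
orientation: [3.141, 0.0, 1.773]
force: [-1.2, -0.5, 5.2]
finger_gap: 0.0632
finger_force: 45.9
time_s: 21.4
tcp_pos: [0.6399, 0.0152, 0.1709]
orientation: [3.139, 0.002, 2.406]
force: [3.1, 1.9, 3.1]
finger_gap: 0.0635
finger_force: 37.3
```

```bash
python3 -m jog '[{"translation":[0,0,0],"roll":-0.08},{"translation":[0,0,0],"roll":-0.16},{"translation":[0,0,0],"roll":-0.24},{"translation":[0,0,0],"roll":-0.32},{"translation":[0,0,0],"roll":-0.4}]' | egrep "ori|^force"
python3 -m jog '[{"translation":[0,0,0],"roll":-0.08},{"translation":[0,0,0],"roll":-0.16},{"translation":[0,0,0],"roll":-0.22},{"translation":[0,0,0],"roll":-0.267},{"translation":[0,0,0],"roll":-0.267}]' | egrep "ori|^force"
python3 -m jog '[{"translation":[0,0,0],"roll":0},{"translation":[0,0,0],"roll":0},{"translation":[0,0,0],"roll":0}]' -1 
python3 -m jog '[{"translation":[0,0,-0.15],"roll":0},{"translation":[0,0,-0.3],"roll":0},{"translation":[0,0,-0.44],"roll":0},{"translation":[0,0,-0.44],"roll":0},{"translation":[0,0,-0.44],"roll":0}]' | egrep pos
python3 - <<'E'
from h import *
go(st(0,0),.171);print(get_obs()["q"])
c=capture("wrist");cv2.imwrite("pics/w7.png",cv2.resize(c["color"][100:300,200:440,::-1],None,fx=2.5,fy=2.5,interpolation=2));np.savez("w7.npz",**c);print(proj(c,(*st(0,0),.112)))
for k in (0,1.676):
    a=2.34+k; print(proj(c,(*st(.0285*np.cos(a),.0285*np.sin(a)),.106)))
E
```

```text
orientation: [3.139, 0.004, 3.034]
force: [6.1, 7.0, 0.3]
orientation: [3.139, 0.005, -2.833]
force: [4.9, 10.8, 0.3]
time_s: 22.7
tcp_pos: [0.6384, 0.0151, 0.1701]
orientation: [3.141, -0.0, -2.834]
force: [-0.7, -0.3, -0.3]
finger_gap: 0.0852
finger_force: 0.0
tcp_pos: [0.6383, 0.015, 0.2581]
units [-0.004 -0.001  0.435] at [0.6383 0.015  0.2581] rpy [-3.1416e+00  2.0000e-04 -2.8344e+00] F [ 0.7  0.2 -0.8] gap 0.0918 t 23.2
[ 2.11983615e-02  4.16422634e-01  1.64419324e+00  6.61842231e-05
  1.08073807e+00 -1.85684627e+00]
[318.28076449 215.14955231]
[347.21479755 191.17801183]
[292.62292182 187.53178436]
```

View pics/w7.png

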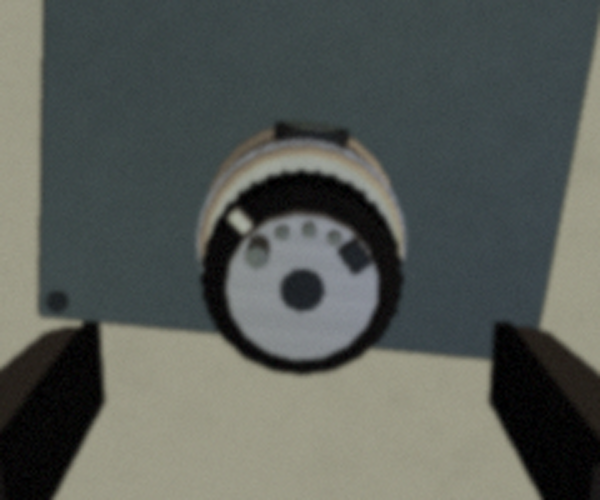

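The pointer (238,220) now aims at the tall pin (257,248), where predicted. Next I'll turn it back to the block.

```bash
python3 -m jog '[{"translation":[-0.004,0,0.15],"roll":0},{"translation":[-0.004,0,0.3],"roll":0},{"translation":[-0.004,0,0.4],"roll":0},{"translation":[-0.004,0,0.435],"roll":0},{"translation":[-0.004,0,0.435],"roll":0}]' |egrep "pos"
python3 -m jog '[{"translation":[0,0,0],"roll":0},{"translation":[0,0,0],"roll":0},{"translation":[0,0,0],"roll":0},{"translation":[0,0,0],"roll":0},{"translation":[0,0,0],"roll":0}]' 0.8 25
python3 -m jog '[{"translation":[0,0,0],"roll":0.08},{"translation":[0,0,0],"roll":0.16},{"translation":[0,0,0],"roll":0.24},{"translation":[0,0,0],"roll":0.32},{"translation":[0,0,0],"roll":0.4}]' | egrep "ori|^force"
python3 -m jog '[{"translation":[0,0,0],"roll":0.08},{"translation":[0,0,0],"roll":0.16},{"translation":[0,0,0],"roll":0.24},{"translation":[0,0,0],"roll":0.32},{"translation":[0,0,0],"roll":0.4}]' | egrep "ori|^force"
python3 -m jog '[{"translation":[0,0,0],"roll":0.08},{"translation":[0,0,0],"roll":0.16},{"translation":[0,0,0],"roll":0.22},{"translation":[0,0,0],"roll":0.267},{"translation":[0,0,0],"roll":0.267}]' | egrep "ori|^force"
python3 -m jog '[{"translation":[0,0,0],"roll":0},{"translation":[0,0,0],"roll":0},{"translation":[0,0,0],"roll":0}]' -1 
python3 -m jog '[{"translation":[0,0,-0.15],"roll":0},{"translation":[0,0,-0.3],"roll":0},{"translation":[0,0,-0.44],"roll":0},{"translation":[0,0,-0.44],"roll":0},{"translation":[0,0,-0.44],"roll":0}]' | egrep pos
python3 - <<'E'
from h import *
go(st(0,0),.171)
c=capture("wrist");cv2.imwrite("pics/w8.png",cv2.resize(c["color"][100:300,60:440,::-1],None,fx=2,fy=2,interpolation=2))
t=capture("top");np.savez("top2.npz",**t)
s=capture("scene");np.savez("scene2.npz",**s);cv2.imwrite("pics/s8.png",np.vstack([s["color"],cv2.resize(t["color"][170:295,380:520],(640,571))])[:,:,::-1][:,:])
E
```

```text
tcp_pos: [0.6381, 0.0153, 0.169]
time_s: 24.25
tcp_pos: [0.6393, 0.0168, 0.1721]
orientation: [3.139, 0.001, -2.835]
force: [-2.4, 7.6, 4.6]
finger_gap: 0.0632
finger_force: 25.7
orientation: [3.14, -0.0, 2.815]
force: [-2.2, 4.1, 4.3]
orientation: [3.141, -0.001, 2.187]
force: [-4.7, 3.2, 5.8]
orientation: [-3.141, -0.001, 1.77]
force: [-4.6, 3.7, 7.6]
time_s: 26.05
tcp_pos: [0.6395, 0.0152, 0.1713]
orientation: [3.141, 0.0, 1.773]
force: [-0.2, -0.3, 0.8]
finger_gap: 0.0854
finger_force: 0.0
tcp_pos: [0.6395, 0.0152, 0.2594]
units [-0.001 -0.002  0.442] at [0.6395 0.0152 0.2594] rpy [3.1404e+00 3.0000e-04 1.7728e+00] F [ 0.7 -0.5 -0.9] gap 0.0916 t 26.55
```

View pics/w8.png

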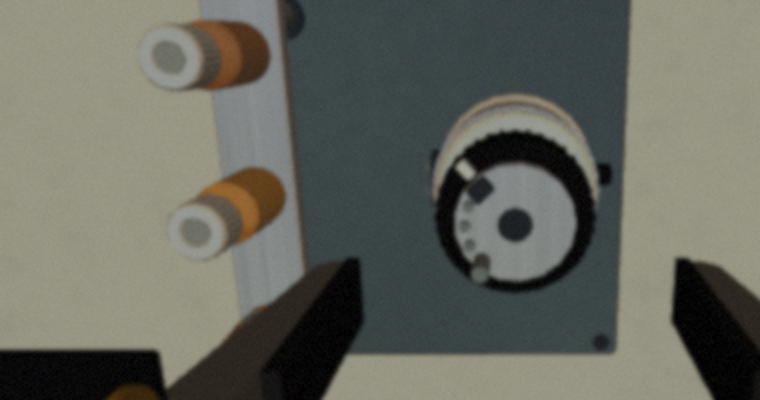

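The pointer (466,168) is back at the block (480,189). Now I'll locate the tray in the fresh images.

```bash
python3 - <<'E'
from h import *
for n,z,box in(("top0",.047,(385,180,75,110)),("top2",.047,(385,180,75,110))):
    T=load(n);hsv=cv2.cvtColor(T["color"],cv2.COLOR_RGB2HSV).astype(int)
    print([hsv[r,c].tolist() for r,c in((230,427),(250,480),(230,402),(205,450),(276,420))])
    print("row233 V",hsv[233,392:460,2].tolist());print("col427 V",hsv[180:290,427,2].tolist());print("col427 S",hsv[180:290,427,1].tolist())
E
```

```text
[[135, 28, 36], [78, 112, 50], [28, 20, 152], [33, 21, 148], [21, 27, 95]]
row233 V [151, 149, 148, 153, 152, 150, 151, 151, 150, 150, 149, 151, 159, 135, 9, 16, 30, 42, 38, 36, 43, 40, 41, 34, 37, 38, 40, 40, 34, 40, 41, 39, 40, 35, 33, 38, 37, 38, 36, 36, 39, 43, 37, 34, 39, 35, 37, 36, 35, 35, 27, 28, 20, 68, 134, 154, 149, 148, 150, 149, 149, 149, 149, 149, 152, 149, 148, 148]
col427 V [149, 150, 151, 151, 149, 149, 150, 150, 150, 150, 153, 156, 77, 32, 40, 37, 40, 36, 39, 38, 41, 42, 37, 41, 40, 41, 35, 38, 35, 38, 38, 39, 36, 35, 38, 39, 37, 40, 34, 34, 39, 41, 36, 40, 40, 41, 42, 35, 39, 40, 36, 41, 39, 38, 37, 42, 35, 38, 36, 42, 34, 36, 36, 31, 40, 30, 40, 34, 39, 33, 42, 36, 36, 35, 37, 37, 40, 43, 40, 40, 39, 36, 34, 44, 36, 44, 35, 36, 37, 35, 39, 25, 22, 14, 69, 150, 153, 150, 149, 148, 149, 149, 149, 149, 150, 149, 149, 149, 147, 150]
col427 S [17, 20, 20, 20, 21, 21, 20, 20, 20, 24, 18, 25, 26, 24, 6, 34, 6, 14, 33, 13, 12, 24, 14, 12, 32, 12, 29, 7, 15, 20, 20, 20, 14, 22, 13, 13, 28, 13, 15, 15, 7, 19, 7, 6, 19, 19, 18, 7, 26, 13, 28, 6, 26, 13, 7, 12, 15, 20, 14, 12
[... 783 characters left out ...]
0, 41, 43, 42, 39, 41, 38, 39, 33, 41, 40, 40, 40, 37, 39, 36, 42, 37, 42, 40, 37, 35, 38, 33, 43, 41, 34, 37, 39, 33, 38, 38, 35, 39, 42, 42, 34, 39, 36, 36, 38, 37, 41, 36, 40, 30, 19, 12, 71, 152, 154, 147, 146, 149, 149, 150, 149, 149, 151, 150, 150, 150, 149, 148]
col427 S [19, 20, 21, 22, 21, 21, 22, 19, 21, 23, 20, 23, 30, 10, 15, 22, 15, 28, 14, 7, 21, 18, 7, 13, 21, 13, 14, 22, 14, 7, 13, 28, 6, 12, 6, 30, 13, 13, 6, 40, 13, 13, 7, 21, 14, 0, 26, 19, 18, 12, 20, 6, 7, 7, 23, 12, 13, 13, 38, 14, 13, 7, 18, 0, 12, 13, 14, 7, 7, 23, 18, 19, 30, 21, 13, 23, 13, 7, 15, 7, 12, 12, 8, 0, 14, 14, 13, 14, 25, 14, 13, 34, 13, 85, 14, 20, 20, 21, 21, 17, 19, 19, 19, 21, 19, 19, 20, 20, 19, 17]
```

```bash
cat >> h.py <<'E'
def tray(T):
    im=T["color"].astype(int);m=((im.max(2)<60)&(im[...,1]-im[...,0]<9)).astype(np.uint8);z=np.zeros_like(m);z[170:300,380:470]=m[170:300,380:470]
    z=cv2.morphologyEx(z,cv2.MORPH_OPEN,np.ones((9,9)))
    k,lab,s,_=cv2.connectedComponentsWithStats(z);i=1+s[1:,4].argmax()
    r=cv2.minAreaRect(np.argwhere(lab==i)[:,::-1].astype(np.float32))
    P=np.array([onz(T,*p,.04)[:2] for p in cv2.boxPoints(r)])
    L=[np.linalg.norm(P[j]-P[j-1]).round(3) for j in range(4)]
    a=P[0]-P[1]; b=P[1]-P[2]; u=a if np.linalg.norm(a)>np.linalg.norm(b) else b; u=u/np.linalg.norm(u)*np.sign(u[0])
    print("tray c",P.mean(0).round(4),"sides",L,"long dir",u.round(3),P.round(3).tolist())
E
python3 -c "
from h import *
tray(load('top0'));tray(load('top2'));go(st(-.12,-.065),.16)"
```

```text
tray c [ 0.5126 -0.3475] sides [np.float64(0.26), np.float64(0.133), np.float64(0.261), np.float64(0.131)] long dir [0.979 0.202] [[0.625, -0.256], [0.655, -0.385], [0.4, -0.438], [0.371, -0.31]]
tray c [ 0.5122 -0.3459] sides [np.float64(0.26), np.float64(0.13), np.float64(0.261), np.float64(0.128)] long dir [0.979 0.202] [[0.625, -0.256], [0.654, -0.382], [0.399, -0.435], [0.371, -0.31]]
units [-0.327 -0.597  0.488] at [0.6386 0.0152 0.2576] rpy [-3.1394e+00 -4.0000e-04  1.7728e+00] F [ 0.6 -0.1  0.2] gap 0.092 t 26.7
```

```bash
python3 -m jog '[{"translation":[-0.11,-0.2,0],"roll":0},{"translation":[-0.22,-0.4,0],"roll":0},{"translation":[-0.327,-0.597,0],"roll":0},{"translation":[-0.327,-0.597,0],"roll":0},{"translation":[-0.327,-0.597,0.05],"roll":0}]' -0.3 8 |egrep "pos|gap"
python3 -m jog '[{"translation":[0,0,0],"roll":0},{"translation":[0,0,0],"roll":0}]' | egrep pos
python3 -c "
from h import *
go(st(-.12,-.065),.161)"
```

```text
tcp_pos: [0.5355, -0.0734, 0.2493]
finger_gap: 0.0596
tcp_pos: [0.5359, -0.0721, 0.2482]
units [-0.002 -0.007  0.436] at [ 0.5359 -0.0721  0.2482] rpy [-3.1405e+00 -5.0000e-04  1.7736e+00] F [-0.3  0.2  0.4] gap 0.0593 t 27.4
```

```bash
python3 -m jog '[{"translation":[-0.002,-0.005,0.15],"roll":0},{"translation":[-0.002,-0.005,0.3],"roll":0},{"translation":[-0.002,-0.005,0.4],"roll":0},{"translation":[-0.002,-0.005,0.432],"roll":0},{"translation":[-0.002,-0.005,0.432],"roll":0}]' |egrep "pos"
python3 -m jog '[{"translation":[0,0,0],"roll":0},{"translation":[0,0,0],"roll":0},{"translation":[0,0,0],"roll":0},{"translation":[0,0,0],"roll":0},{"translation":[0,0,0],"roll":0}]' 0.8 8
python3 -m jog '[{"translation":[0,0,-0.15],"roll":0},{"translation":[0,0,-0.35],"roll":0},{"translation":[-0.15,0,-0.5],"roll":0},{"translation":[-0.35,-0.1,-0.5],"roll":0},{"translation":[-0.55,-0.2,-0.5],"roll":0}]' | egrep "pos|gap"
python3 -m jog '[{"translation":[-0.2,-0.1,0],"roll":0},{"translation":[-0.4,-0.19,0],"roll":0},{"translation":[-0.6,-0.19,0],"roll":0},{"translation":[-0.8,-0.19,0],"roll":0},{"translation":[-0.9,-0.19,0.1],"roll":0}]' | egrep "pos|gap"
python3 - <<'E'
from h import *
go(st(-.198,-.368),.105)
c=capture("wrist");cv2.imwrite("pics/w9.png",c["color"][:,:,::-1])
c=capture("top");np.savez("top3.npz",**c);tray(c)
E
```

```text
tcp_pos: [0.5346, -0.0728, 0.1619]
time_s: 28.4
tcp_pos: [0.5348, -0.0734, 0.1633]
orientation: [3.141, 0.0, 1.773]
force: [0.1, 1.3, 4.4]
finger_gap: 0.0268
finger_force: 8.0
tcp_pos: [0.5179, -0.1902, 0.2643]
finger_gap: 0.027
tcp_pos: [0.5176, -0.3771, 0.2451]
finger_gap: 0.027
units [-0.042 -0.     0.701] at [ 0.5176 -0.3771  0.2451] rpy [3.1378 0.0048 1.7711] F [ 0.2  0.7 -0.6] gap 0.027 t 29.4
tray c [ 0.5145 -0.3553] sides [np.float64(0.26), np.float64(0.149), np.float64(0.26), np.float64(0.147)] long dir [0.98  0.201] [[0.625, -0.256], [0.659, -0.401], [0.403, -0.454], [0.371, -0.31]]
```

View pics/w9.png

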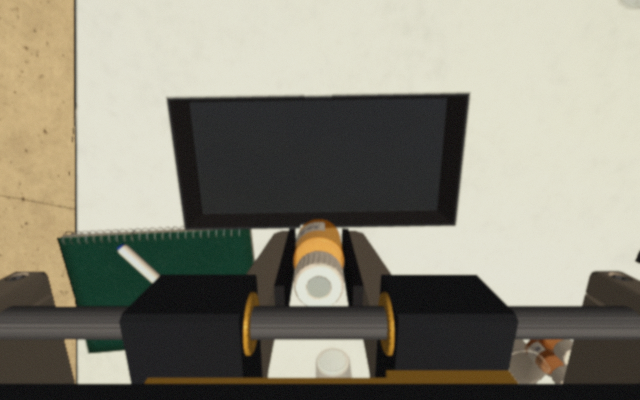

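```bash
python3 - <<'E'
from h import *
c=capture("wrist");g=cv2.cvtColor(c["color"],cv2.COLOR_RGB2GRAY).astype(int)
print("col230",g[85:240,230].tolist());print("row150",g[150,160:200].tolist(),g[150,430:480].tolist())
Ti=c["cam_to_world"][:3,3]-[*O,0];print("cam st",Ti[:2]@X,Ti[:2]@Y,Ti[2])
for u,v in((230,97),(230,213),(230,227),(177,150),(195,150),(443,150),(463,150)):
    for z in(.047,.004,0):
        p=onz(c,u,v,z)[:2]-O;print(u,v,z,(p@X).round(4),(p@Y).round(4))
go(st(-.198,-.368),.105)
E
```

```text
col230 [225, 226, 224, 225, 225, 225, 225, 225, 225, 226, 226, 225, 223, 206, 161, 96, 51, 34, 26, 33, 40, 44, 46, 44, 44, 42, 45, 46, 45, 47, 44, 45, 39, 46, 46, 46, 44, 46, 44, 44, 43, 45, 43, 44, 44, 45, 47, 42, 45, 40, 43, 48, 43, 45, 45, 45, 46, 45, 45, 45, 43, 45, 43, 42, 43, 44, 40, 41, 44, 45, 44, 42, 43, 43, 43, 41, 42, 43, 43, 43, 46, 42, 45, 45, 41, 41, 45, 44, 43, 44, 43, 44, 41, 44, 43, 42, 42, 44, 46, 42, 43, 44, 43, 42, 44, 43, 42, 45, 43, 43, 45, 42, 46, 42, 44, 43, 46, 42, 45, 44, 43, 44, 46, 45, 44, 44, 43, 45, 45, 45, 46, 44, 42, 33, 28, 24, 29, 28, 29, 24, 27, 26, 27, 24, 29, 30, 34, 42, 47, 45, 45, 47, 48, 46, 46]
row150 [226, 226, 225, 225, 225, 226, 224, 226, 226, 225, 226, 225, 220, 194, 136, 74, 43, 31, 24, 29, 25, 25, 26, 24, 23, 22, 25, 26, 23, 27, 27, 24, 23, 20, 25, 26, 36, 41, 42, 43] [45, 45, 44, 42, 43, 41, 46, 44, 44, 45, 44, 43, 44, 41, 44, 45, 42, 39, 30, 24, 23, 17, 17, 21, 20, 20, 21, 22, 19, 23, 20, 17, 21, 20, 19, 21, 22, 30, 49, 82, 150, 200, 221, 224, 222, 222, 222, 222, 223, 223]
cam st -0.198754184248688 -0.2843528276864421 0.3224346895012594
230 97 0.047 -0.274 -0.2678
230 97 0.004 -0.2857 -0.2653
230 97 0 -0.2868 -0.265
230 213 0.047 -0.2818 -0.3705
230 213 0.004 -0.2948 -0.3839
230 213 0 -0.296 -0.3851
230 227 0.047 -0.2829 -0.3843
230 227 0.004 -0.296 -0.3999
230 227 0 -0.2972 -0.4013
177 150 0.047 -0.3242 -0.3122
177 150 0.004 -0.3438 -0.3165
177 150 0 -0.3456 -0.3169
195 150 0.047 -0.3083 -0.3122
195 150 0.004 -0.3254 -0.3166
195 150 0 -0.327 -0.317
443 150 0.047 -0.0896 -0.3127
443 150 0.004 -0.0726 -0.3171
443 150 0 -0.071 -0.3175
463 150 0.047 -0.072 -0.3127
463 150 0.004 -0.0523 -0.3172
463 150 0 -0.0504 -0.3176
units [-0.062  0.007  0.682] at [ 0.5154 -0.3734  0.2413] rpy [-3.1398e+00 -2.2000e-03  1.7711e+00] F [-1.1  0.5  0. ] gap 0.0266 t 29.55
```

Tray measured in station coordinates: rim y' −0.268 to −0.389 (121 mm, as given), x' centre −0.197. The tray has not moved. Placing the first vial.

```bash
python3 -m jog '[{"translation":[-0.047,0.01,0.15],"roll":0},{"translation":[-0.047,0.01,0.3],"roll":0},{"translation":[-0.047,0.01,0.45],"roll":0},{"translation":[-0.047,0.01,0.58],"roll":0},{"translation":[-0.047,0.01,0.63],"roll":0}]' | egrep pos
python3 -m jog '[{"translation":[0,0,0],"roll":0},{"translation":[0,0,0],"roll":0},{"translation":[0,0,0],"roll":0}]' | egrep "pos|^force"
python3 -c "
from h import *
go(st(-.197,-.365),.1073)"
```

```text
tcp_pos: [0.5192, -0.3798, 0.115]
tcp_pos: [0.521, -0.3822, 0.1185]
force: [-0.8, 0.9, -0.2]
units [ 0.002 -0.007  0.056] at [ 0.521  -0.3822  0.1185] rpy [3.1399e+00 1.8000e-03 1.7730e+00] F [-0.8  0.9 -0.2] gap 0.0267 t 30.35
```

```bash
python3 -m jog '[{"translation":[0,0,0.025],"roll":0},{"translation":[0,0,0.052],"roll":0},{"translation":[0,0,0.052],"roll":0},{"translation":[0,0,0.052],"roll":0}]' | egrep "pos|^force"
for i in 1 2; do python3 -m jog '[{"translation":[0,0,0.005],"roll":0},{"translation":[0,0,0.005],"roll":0},{"translation":[0,0,0.005],"roll":0}]' | egrep "pos|^force"; done
```

```text
tcp_pos: [0.5202, -0.382, 0.1063]
force: [1.1, 0.4, 0.5]
tcp_pos: [0.5202, -0.3821, 0.106]
force: [-2.2, 0.3, 7.3]
tcp_pos: [0.5203, -0.3822, 0.1053]
force: [-2.4, 0.2, 11.2]
```

```bash
python3 -m jog '[{"translation":[0,0,-0.006],"roll":0},{"translation":[0,0,-0.006],"roll":0},{"translation":[0,0,-0.006],"roll":0},{"translation":[0,0,-0.006],"roll":0}]' -0.3 | egrep "pos|gap"
python3 -m jog '[{"translation":[0,0,-0.15],"roll":0},{"translation":[0,0,-0.4],"roll":0},{"translation":[0,0,-0.6],"roll":0},{"translation":[0.15,0.1,-0.75],"roll":0},{"translation":[0.35,0.2,-0.75],"roll":0}]' |egrep "pos"
python3 -m jog '[{"translation":[0.2,0.1,0],"roll":0},{"translation":[0.4,0.19,0],"roll":0},{"translation":[0.6,0.19,0],"roll":0},{"translation":[0.8,0.19,0],"roll":0},{"translation":[1,0.19,0],"roll":0}]' |egrep "pos"
python3 -m jog '[{"translation":[0.2,0,0],"roll":0},{"translation":[0.4,0,0],"roll":0},{"translation":[0.46,0,0],"roll":0},{"translation":[0.46,0,0],"roll":0},{"translation":[0.46,0,0],"roll":0}]' |egrep "pos"
python3 - <<'E'
from h import *
go(st(-.12,0),.161)
t=capture("top");np.savez("top4.npz",**t);tray(t)
im=t["color"].astype(int);m=(im.min(2)>75)[170:300,380:470].astype(np.uint8);k,_,s,ce=cv2.connectedComponentsWithStats(m)
for i in range(1,k):
    if 4<s[i,4]<200: q=onz(t,ce[i][0]+380,ce[i][1]+170,.065)[:2]-O; print("blob",s[i].tolist(),(q@X).round(3),(q@Y).round(3))
E
```

```text
tcp_pos: [0.52, -0.3818, 0.1052]
finger_gap: 0.057
tcp_pos: [0.5474, -0.3069, 0.2604]
tcp_pos: [0.5419, -0.1001, 0.2553]
tcp_pos: [0.5243, -0.0122, 0.2555]
units [ 0.018 -0.01   0.473] at [ 0.5243 -0.0122  0.2555] rpy [3.1413e+00 5.0000e-04 1.7734e+00] F [-0.6  0.6  0.4] gap 0.06 t 33.25
tray c [ 0.5126 -0.3475] sides [np.float64(0.26), np.float64(0.133), np.float64(0.261), np.float64(0.131)] long dir [0.979 0.202] [[0.625, -0.256], [0.655, -0.385], [0.4, -0.438], [0.371, -0.31]]
blob [56, 57, 8, 8, 50] -0.196 -0.366
blob [86, 115, 4, 7, 19] -0.392 -0.414
```

The first vial stands in the tray at (−0.196, −0.366), as planned. Next, the second.

```bash
python3 -m jog '[{"translation":[0.018,-0.008,0.15],"roll":0},{"translation":[0.018,-0.008,0.3],"roll":0},{"translation":[0.018,-0.008,0.4],"roll":0},{"translation":[0.018,-0.008,0.465],"roll":0},{"translation":[0.018,-0.008,0.465],"roll":0}]' |egrep "pos"
python3 -m jog '[{"translation":[0,0,0],"roll":0},{"translation":[0,0,0],"roll":0},{"translation":[0,0,0],"roll":0},{"translation":[0,0,0],"roll":0},{"translation":[0,0,0],"roll":0}]' 0.8 8
python3 -m jog '[{"translation":[0,0,-0.15],"roll":0},{"translation":[0,0,-0.35],"roll":0},{"translation":[-0.15,0,-0.5],"roll":0},{"translation":[-0.35,-0.1,-0.5],"roll":0},{"translation":[-0.55,-0.2,-0.5],"roll":0}]' | egrep "pos|gap"
python3 -m jog '[{"translation":[-0.2,-0.1,0],"roll":0},{"translation":[-0.4,-0.185,0],"roll":0},{"translation":[-0.6,-0.185,0],"roll":0},{"translation":[-0.8,-0.185,0],"roll":0},{"translation":[-1,-0.185,0],"roll":0}]' | egrep "pos|gap"
python3 -m jog '[{"translation":[0,0,0],"roll":0},{"translation":[0,0,0],"roll":0},{"translation":[0,0,0],"roll":0}]' | egrep "pos|^force"
python3 - <<'E'
from h import *
go(st(-.197,-.3285),.1065)
E
```

```text
tcp_pos: [0.521, -0.0094, 0.1609]
time_s: 34.3
tcp_pos: [0.522, -0.0083, 0.1631]
orientation: [3.141, 0.0, 1.773]
force: [-0.3, 0.5, 3.6]
finger_gap: 0.0268
finger_force: 8.0
tcp_pos: [0.505, -0.1251, 0.264]
finger_gap: 0.027
tcp_pos: [0.5083, -0.3292, 0.2627]
finger_gap: 0.0272
tcp_pos: [0.508, -0.3265, 0.2623]
force: [0.3, 0.3, -0.6]
units [-0.102  0.001  0.779] at [ 0.508  -0.3265  0.2623] rpy [-3.1410e+00 -1.0000e-03  1.7732e+00] F [ 0.3  0.3 -0.6] gap 0.0266 t 35.6
```

```bash
cat >> h.py <<'E'
def rim(u=230,v=None):
    c=capture("wrist");g=cv2.cvtColor(c["color"],cv2.COLOR_RGB2GRAY).astype(int)
    col=np.where(g[20:270,u]<120)[0]+20; v=(col[0]+40) if v is None else v
    L=np.where(g[v,:320]>120)[0].max()+.5; R=320+np.where(g[v,320:]>120)[0].min()-.5
    f=lambda a,b:onz(c,a,b,.047)[:2]-O
    print("far rim y'",(f(u,col[0]-.5)@Y).round(4),"x' span",(f(L,v)@X).round(4),(f(R,v)@X).round(4))
E
python3 -c "
from h import *
rim()"
python3 -m jog '[{"translation":[-0.097,0,0.15],"roll":0},{"translation":[-0.097,0,0.3],"roll":0},{"translation":[-0.097,0,0.45],"roll":0},{"translation":[-0.097,0,0.6],"roll":0},{"translation":[-0.097,0,0.65],"roll":0}]' | egrep pos
python3 -c "
from h import *
rim()"
```

```text
far rim y' -0.2653 x' span -0.3276 -0.0659
tcp_pos: [0.511, -0.3444, 0.1299]
far rim y' -0.2664 x' span -0.3265 -0.0671
```

```bash
python3 -m jog '[{"translation":[0,0,0.05],"roll":0},{"translation":[0,0,0.1],"roll":0},{"translation":[0,0,0.115],"roll":0},{"translation":[0,0,0.115],"roll":0},{"translation":[0,0,0.115],"roll":0}]' | egrep "pos|^force"
python3 -m jog '[{"translation":[0,0,0],"roll":0},{"translation":[0,0,0],"roll":0}]' | egrep "pos|^force"
python3 -c "
from h import *
go(st(-.197,-.3285),.1065)"
```

```text
tcp_pos: [0.5125, -0.3468, 0.11]
force: [-0.1, -0.5, -0.7]
tcp_pos: [0.5125, -0.3467, 0.1099]
force: [0.4, -0.1, -0.3]
units [ 0.002 -0.001  0.017] at [ 0.5125 -0.3467  0.1099] rpy [3.1411e+00 5.0000e-04 1.7727e+00] F [ 0.4 -0.1 -0.3] gap 0.027 t 36.9
```

```bash
python3 -m jog '[{"translation":[0,0,0.01],"roll":0},{"translation":[0,0,0.014],"roll":0},{"translation":[0,0,0.014],"roll":0},{"translation":[0,0,0.014],"roll":0}]' | egrep "pos|^force"
for i in 1 2; do python3 -m jog '[{"translation":[0,0,0.003],"roll":0},{"translation":[0,0,0.003],"roll":0},{"translation":[0,0,0.003],"roll":0}]' | egrep "pos|^force"; done
```

```text
tcp_pos: [0.5123, -0.3466, 0.1069]
force: [-0.5, 0.0, 3.7]
tcp_pos: [0.5123, -0.3467, 0.1068]
force: [-3.1, 0.9, 8.1]
tcp_pos: [0.5124, -0.3467, 0.1064]
force: [-3.2, 0.7, 10.9]
```

```bash
python3 -m jog '[{"translation":[0,0,-0.006],"roll":0},{"translation":[0,0,-0.006],"roll":0},{"translation":[0,0,-0.006],"roll":0},{"translation":[0,0,-0.006],"roll":0}]' -0.3 | egrep "pos|gap"
python3 -m jog '[{"translation":[0,0,-0.15],"roll":0},{"translation":[0,0,-0.4],"roll":0},{"translation":[0,0,-0.6],"roll":0},{"translation":[0.15,0.1,-0.75],"roll":0},{"translation":[0.35,0.2,-0.75],"roll":0}]' |egrep "pos"
python3 -m jog '[{"translation":[0.2,0.1,0],"roll":0},{"translation":[0.4,0.185,0],"roll":0},{"translation":[0.6,0.185,0],"roll":0},{"translation":[0.8,0.185,0],"roll":0},{"translation":[1,0.185,0],"roll":0}]' |egrep "pos"
python3 -m jog '[{"translation":[0.2,0,0],"roll":0},{"translation":[0.4,0,0],"roll":0},{"translation":[0.6,0,0],"roll":0},{"translation":[0.61,0,0],"roll":0},{"translation":[0.61,0,0],"roll":0}]' |egrep "pos"
python3 -m jog '[{"translation":[0,0,0],"roll":0},{"translation":[0,0,0],"roll":0}]' |egrep "pos"
python3 - <<'E'
from h import *
go(st(-.12,.065),.161)
t=capture("top");np.savez("top5.npz",**t);tray(t)
im=t["color"].astype(int);m=(im.min(2)>75)[170:300,380:470].astype(np.uint8);k,_,s,ce=cv2.connectedComponentsWithStats(m)
for i in range(1,k):
    if 4<s[i,4]<200: q=onz(t,ce[i][0]+380,ce[i][1]+170,.065)[:2]-O; print("blob",s[i].tolist(),(q@X).round(3),(q@Y).round(3))
E
```

```text
tcp_pos: [0.5122, -0.3465, 0.1064]
finger_gap: 0.0568
tcp_pos: [0.5396, -0.2715, 0.2615]
tcp_pos: [0.533, -0.065, 0.2565]
tcp_pos: [0.5089, 0.0537, 0.2567]
tcp_pos: [0.5093, 0.0519, 0.2566]
units [ 0.014 -0.002  0.478] at [0.5093 0.0519 0.2566] rpy [-3.1416e+00  2.0000e-04  1.7716e+00] F [ 0.4 -0.5 -0.3] gap 0.06 t 40.0
tray c [ 0.5125 -0.3471] sides [np.float64(0.26), np.float64(0.132), np.float64(0.261), np.float64(0.13)] long dir [0.979 0.202] [[0.625, -0.256], [0.655, -0.385], [0.399, -0.437], [0.371, -0.31]]
blob [56, 57, 8, 8, 51] -0.196 -0.366
blob [44, 60, 9, 7, 49] -0.196 -0.328
blob [86, 115, 4, 7, 18] -0.393 -0.414
```

```bash
python3 -m jog '[{"translation":[0.014,-0.002,0.15],"roll":0},{"translation":[0.014,-0.002,0.3],"roll":0},{"translation":[0.014,-0.002,0.4],"roll":0},{"translation":[0.014,-0.002,0.472],"roll":0},{"translation":[0.014,-0.002,0.472],"roll":0}]' |egrep "pos"
python3 -m jog '[{"translation":[0,0,0],"roll":0},{"translation":[0,0,0],"roll":0},{"translation":[0,0,0],"roll":0},{"translation":[0,0,0],"roll":0},{"translation":[0,0,0],"roll":0}]' 0.8 8
python3 -m jog '[{"translation":[0,0,-0.15],"roll":0},{"translation":[0,0,-0.35],"roll":0},{"translation":[-0.15,0,-0.5],"roll":0},{"translation":[-0.35,-0.1,-0.5],"roll":0},{"translation":[-0.55,-0.2,-0.5],"roll":0}]' | egrep "pos|gap"
python3 -m jog '[{"translation":[-0.2,-0.1,0],"roll":0},{"translation":[-0.4,-0.185,0],"roll":0},{"translation":[-0.6,-0.185,0],"roll":0},{"translation":[-0.8,-0.185,0],"roll":0},{"translation":[-1,-0.185,0],"roll":0}]' | egrep "pos|gap"
python3 -m jog '[{"translation":[-0.2,0,0],"roll":0},{"translation":[-0.2,0,0],"roll":0},{"translation":[-0.2,0,0],"roll":0},{"translation":[-0.2,0,0],"roll":0}]' | egrep "pos|^force"
python3 - <<'E'
from h import *
go(st(-.197,-.291),.1065); rim()
E
```

```text
tcp_pos: [0.5072, 0.0547, 0.1605]
time_s: 41.05
tcp_pos: [0.5084, 0.0556, 0.1629]
orientation: [3.141, 0.0, 1.773]
force: [-0.7, 0.3, 3.4]
finger_gap: 0.0271
finger_force: 8.0
tcp_pos: [0.4914, -0.0611, 0.2637]
finger_gap: 0.0268
tcp_pos: [0.4948, -0.2653, 0.2626]
finger_gap: 0.0264
tcp_pos: [0.5025, -0.3017, 0.2621]
force: [-0.0, 0.0, -0.7]
units [-0.041  0.003  0.778] at [ 0.5025 -0.3017  0.2621] rpy [-3.1410e+00 -9.0000e-04  1.7731e+00] F [-0.   0.  -0.7] gap 0.0268 t 42.45
far rim y' -0.2621 x' span -0.3276 -0.0658
```

```bash
python3 -m jog '[{"translation":[-0.041,0.002,0.15],"roll":0},{"translation":[-0.041,0.002,0.3],"roll":0},{"translation":[-0.041,0.002,0.45],"roll":0},{"translation":[-0.041,0.002,0.6],"roll":0},{"translation":[-0.041,0.002,0.7],"roll":0}]' | egrep pos
python3 -m jog '[{"translation":[0,0,0.03],"roll":0},{"translation":[0,0,0.05],"roll":0},{"translation":[0,0,0.05],"roll":0},{"translation":[0,0,0.05],"roll":0},{"translation":[0,0,0.05],"roll":0}]' | egrep "pos|^force"
python3 -c "
from h import *
go(st(-.197,-.291),.1065)"
```

```text
tcp_pos: [0.5043, -0.3089, 0.1206]
tcp_pos: [0.5054, -0.3109, 0.1134]
force: [0.2, -0.1, -0.2]
units [ 0.007 -0.002  0.034] at [ 0.5054 -0.3109  0.1134] rpy [3.1403e+00 1.2000e-03 1.7728e+00] F [ 0.2 -0.1 -0.2] gap 0.0271 t 43.5
```

```bash
python3 -m jog '[{"translation":[0.005,0,0.02],"roll":0},{"translation":[0.005,0,0.03],"roll":0},{"translation":[0.005,0,0.03],"roll":0},{"translation":[0.005,0,0.03],"roll":0}]' | egrep "pos|^force"
for i in 1 2; do python3 -m jog '[{"translation":[0,0,0.003],"roll":0},{"translation":[0,0,0.003],"roll":0},{"translation":[0,0,0.003],"roll":0}]' | egrep "pos|^force"; done
```

```text
tcp_pos: [0.5048, -0.3097, 0.1063]
force: [-0.5, 1.5, 2.3]
tcp_pos: [0.5048, -0.3098, 0.1063]
force: [-2.8, 1.1, 8.4]
tcp_pos: [0.5048, -0.3099, 0.1059]
force: [-3.8, 1.0, 10.8]
```

Release, raise, move clear, and check with a final picture.

```bash
python3 -m jog '[{"translation":[0,0,-0.006],"roll":0},{"translation":[0,0,-0.006],"roll":0},{"translation":[0,0,-0.006],"roll":0},{"translation":[0,0,-0.006],"roll":0}]' -0.3 | egrep "pos|gap"
python3 -m jog '[{"translation":[0,0,-0.15],"roll":0},{"translation":[0,0,-0.4],"roll":0},{"translation":[0,0,-0.6],"roll":0},{"translation":[0.15,0,-0.8],"roll":0},{"translation":[0.35,0,-0.9],"roll":0}]' |egrep "pos"
python3 -m jog '[{"translation":[0.2,0,0],"roll":0},{"translation":[0.4,0,0],"roll":0},{"translation":[0.6,0,0],"roll":0},{"translation":[0.8,0,0],"roll":0},{"translation":[1,0,0],"roll":0}]' |egrep "pos"
python3 -m jog '[{"translation":[0.2,0,0],"roll":0},{"translation":[0.4,0,0],"roll":0},{"translation":[0.4,0,0],"roll":0},{"translation":[0.4,0,0],"roll":0},{"translation":[0.4,0,0],"roll":0}]' |egrep "pos"
python3 - <<'E'
from h import *
t=capture("top");tray(t);s=capture("scene")
im=t["color"].astype(int);m=(im.min(2)>75)[170:300,380:470].astype(np.uint8);k,_,S,ce=cv2.connectedComponentsWithStats(m)
for i in range(1,k):
    if 4<S[i,4]<200: q=onz(t,ce[i][0]+380,ce[i][1]+170,.065)[:2]-O; print("blob",S[i].tolist(),(q@X).round(3),(q@Y).round(3))
a=cv2.resize(t["color"][140:300,210:470],(780,480),interpolation=2)
cv2.imwrite("pics/f.png",a[:,:,::-1])
print(get_obs()["time_s"])
E
```

```text
tcp_pos: [0.5047, -0.3097, 0.1061]
finger_gap: 0.0568
tcp_pos: [0.4918, -0.242, 0.2897]
tcp_pos: [0.4499, -0.0438, 0.2863]
tcp_pos: [0.4347, 0.0326, 0.2863]
tray c [ 0.4439 -0.3617] sides [np.float64(0.119), np.float64(0.131), np.float64(0.119), np.float64(0.13)] long dir [ 0.21  -0.978] [[0.489, -0.286], [0.516, -0.414], [0.399, -0.437], [0.372, -0.31]]
blob [56, 57, 8, 8, 51] -0.196 -0.366
blob [44, 60, 9, 7, 50] -0.196 -0.328
blob [33, 62, 9, 8, 51] -0.196 -0.292
blob [74, 95, 3, 3, 5] -0.315 -0.39
blob [86, 115, 4, 7, 18] -0.393 -0.414
46.5
```

View pics/f.png

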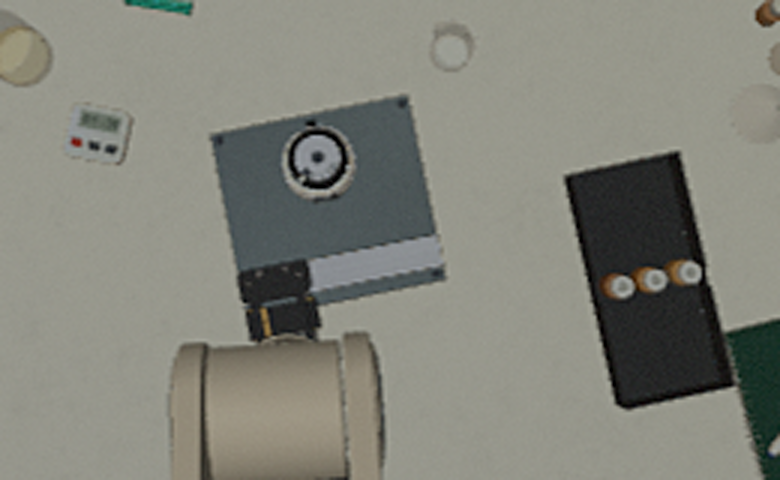

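The picture shows three vials upright in the tray at (622,286), (653,281) and (688,272). The ledge is empty apart from the end hidden by the gripper, and the pointer is parked at (305,178). The timer (97,132) and beaker (452,45) are where they were.

```bash
python3 -c "
from rig import *
print(sign_off())"
```

```text
the job is handed in; nothing more can be done
None
```

The job is done and handed in at about 46.5 s: all three vials present stood on the ledge, the collar was turned to the tall pin, let go, and turned back to the block, and the vials now stand upright in the tray with the timer and beaker undisturbed.

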